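# Hang the gauge in the cabinet and close it

## Task

Put the steel gauge away: lift it out of its slotted wooden block, lower it through the open top of the cabinet without it or the gripper touching the frame or walls of that bay, and hang it by its round eye on the hook inside, clear of the walls. Once it hangs free on the hook, slide the cover fully shut over it. Leave the nail jar, the tape measure and the polish tin where they are.

Things in the scene. Friction and masses are not known exactly. Their poses are not given: they have to be found in the camera images.
- gauge: The loose steel gauge, a flat upright plate 6 mm thick (its x axis is the plate's normal, y along its width, z up), mass about 120 g. From below: a stepped plate 50 mm wide to z = 30 mm, narrowing to 34 mm at z = 48 mm; a ring (the eye) of 44 mm outer and 28 mm inner diameter centred at z = 62 mm; a grip tab 28 mm wide (y) from z = 80 to 116 mm. The origin is the centre of its lower edge, front and back are alike.
- gauge_grip (a point): Middle of the gauge's grip tab, 100 mm above its lower edge; take the tab here from above, fingers on its two narrow edges, 28 mm apart along the gauge's y axis. Same axes as the gauge.
- gauge_eye (a point): Centre of the gauge's eye (28 mm round hole through the plate along its x axis), 62 mm above its lower edge, 38 mm below gauge_grip.
- stand: Fixed wooden block 60 x 90 x 40 mm (x, y, z), origin at the centre of its underside. The gauge stands upright in a slot 7.5 x 51.5 mm along the block's y axis, 30 mm deep, with its lower edge 10 mm above the bench; it may lean a few degrees in it and is drawn out straight up.
- cabinet: Fixed low wooden cabinet, origin on the bench under the centre of its hanging bay's top opening; x points to its back, y to its left, z up. It spans x -65..+61 mm, y -65..+225 mm; top of the wood at z = 152 mm, cover runners up to z = 162 mm along its front and back edges. The hanging bay, x -45..+45 mm and y -55..+55 mm, is open at the top and 140 mm deep; the rest (y above 77 mm) is a closed block with drawer fronts.
- frame: Frame and walls of the hanging bay (part of the cabinet, same origin and axes): back wall, side walls, front with a clear pane, and the rim of the top opening. This is what must not be touched.
- hook: The hook fixed to the bay's back wall (same origin and axes as the cabinet): a round bar of 8 mm diameter, centre line at z = 100 mm, y = 0, running from the back wall (x = +45 mm) forward to x = +1 mm, where it turns up; the upturned end is 8 mm thick (x -3..+5 mm) and reaches z = 113 mm.
- hook_seat (a point): Point on the centre line of the hook's level bar, half-way between the upturned end and the back wall (20 mm from the wall), axes as the cabinet. A hanging gauge has its plate across the bar, parallel to the back wall, with the eye's centre 10 mm below the bar's centre line.
- cover (a joint): Travel of the flat aluminium cover that slides along the cabinet's y axis on top of it, in m: 0 fully shut over the bay, growing as it opens to the left (+y), up to 0.150; it leaves the whole bay open from 0.120. It stays where it is left; moving it takes about 2 N. Its top face is at z = 158 mm above the bench, and it spans y from joint - 65 mm to joint + 65 mm in the cabinet's frame.
- cover_handle (a point): Middle of the black handle ridge on the cover, 13 mm thick (y), 50 mm long (x), 33 mm above the cover, rounded, 45 mm to the left (+y) of the cover's centre; this point lies 21 mm above the cover's top face and 12 mm below the ridge's top. Axes as the cabinet.
- nail_jar: Glass jar with metal lid, 60 mm across, 78 mm tall, origin at the centre of its underside; leave alone.
- tape_measure: Pocket tape measure 62 x 71 x 32 mm, origin at the centre of its underside; leave alone.
- polish_tin: Flat round shoe polish tin, 75 mm across, 24 mm tall, origin at the centre of its underside; leave alone.

How it is judged:
By the outcome, as a careful person would: the job done as asked, in the order asked, and still so for the second after the job is handed in, with the robot touching nothing.
It also fails if it takes over 59 s, if anything falls off the work surface, if the arm or the gripper's body presses on something with over 40 N, if the wrist force passes 120 N, or if a joint passes its speed limit or range.

## Robot

A 7-joint arm with a two-finger parallel gripper is mounted at the origin on a cart in front of the work surface, level with it; the furniture and walls round the work are solid. World frame = base frame: x ahead of the robot, y to its left, z up, the work surface at z = 0. Lengths are in m, angles in rad, forces in N, time in s.
With the tool pointing down it reaches from about 0.4 to 0.85 m from the base axis. Payload 10.4 kg.
Tool frame: the origin (TCP) lies at the very end of the fingers, on their centre line; the grasp point (between the pads) lies 19 mm behind it; z points along the fingers, y is the line along which they close (so a half turn about z gives the same grasp; the last joint's range is limited). The gripper opens to 87 mm and grips with 3 to 60 N. Pads are 19 mm wide; open, the fingers measure 117 mm over their backs; the gripper's body (75 mm by 190 mm) begins 51 mm behind the grasp point.
Start: joints at [1.185, 0.332, -0.065, 1.46, 0.022, 1.35, -0.088], TCP at [0.222, -0.584, 0.223] pointing down, gripper open.
Joint ranges: [-2.6, 2.6], [-0.5, 2.12], [-1.47, 1.34], [0.16, 2.42], [-1.27, 4.41], [0.06, 2.06], [-2.6, 2.6]. Speed limits (rad/s): [2.22, 2.22, 2.79, 2.79, 3.14, 3.14, 3.14].

## Interface

Orientations are given as [roll, pitch, yaw] about the fixed x, y, z axes, in that order (R = Rz(yaw) Ry(pitch) Rx(roll)).
In Python, from plant import robot gives the robot as it stands.
- The arm moves only by the tool arm_command, never from a script. Its argument "motion" is one flat list of numbers, 7 for each row, row after row: the shift along the tool's x, y, z normalised to -1 to 1, where 1 is 0.06 m, then the turn, a rotation vector about the tool's x, y, z normalised to -1 to 1, where 1 is 6 degrees, then the opening, from -1 (shut) to 1 (fully open). In form: [dx, dy, dz, wx, wy, wz, grip, dx, dy, dz, wx, wy, wz, grip, ...]. A call has exactly 8 rows; each row shifts and turns the commanded pose from where the row before left it, along the tool's axes as they then stand; what a row does not reach is not made up. A row lasts 1/8 s, in which the tool goes at most 62.5 mm and 10.7 degrees, less where a joint would pass 70% of its speed; a pose out of reach is approached as far as the arm can. A call with a number of a shift or a turn outside -1 to 1 is refused whole. A call with a gripper value outside its range is refused whole. The fingers move at their own pace and stop on an object; "newtons" is the grip in N (left out, the last holds). Time passes only in rows, so rows that do not move let the fingers close, or fill a call up. It gives the time, the measured TCP pose, the force, the opening and the grip force at its end, in the units of the state.
- robot.observe(): the state, without advancing time (a new reading comes with each control period).
- robot.read_camera(name): name is "scene" or "top"; returns a dict with "color" (400x640x3 uint8, red, green, blue), "range_z" (400x640 float32, m along the optical axis (not along the pixel's ray), 0 where there is no reading), "fx", "fy", "cx", "cy" (pixels), "pose" (4x4, takes a point from camera to world coordinates). Camera axes: x right, y down, z forward; pixel columns grow to the right and rows downward; lengths in m; the calibration is good to about 2 mm. A picture is of the moment at which its call begins.
- robot.sign_off(): hands the job in; it is judged then, once.
The state is a dict: "clock": time; "joint_positions": joint angles; "joint_velocities": joint speeds; "effort": joint torques, N m; "ee_pos": TCP position; "tool_rot": TCP orientation; "force": force on the tool from outside, world axes, zero at the start; "torque": the same for the moment, N m; "width": finger opening in m; "grip_force": force on a finger pad.
Only numpy, scipy, OpenCV 4.12 (cv2) and the standard library are available. Lean on these libraries where they do the work, as an engineer would, in place of code of your own. Each camera call takes 0.05 s, during which the arm holds its last target. There are 200 camera calls.

## Working session

There is one attempt and no reset: what is moved stays moved. The work goes in short steps, Python scripts to look and compute and a tool call to move; the robot and the scene stay as the last step left them, time stands still between calls to the robot, and variables do not carry over. Pictures are saved under pics/ and viewed, at most 10 in all, crops included, and the job is handed in when it is done.

Besides the shell and the picture viewer there is one more tool, called by a JSON object that holds its "method" and its "body". arm_command: Moves the arm, as the interface text tells. Scaled input: -1 to 1 covers 0.06 m each way for a shift and 6 degrees each way for a turn. Its arguments: {"type":"object","properties":{"motion":{"type":"array"},"newtons":{"type":"number"}},"required":["motion"]}

```bash
ls; mkdir -p pics; python3 - <<'E'
from plant import robot
import cv2,numpy as np
print({k:np.round(v,3) for k,v in robot.observe().items()})
for n in("scene","top"):
    c=robot.read_camera(n); np.savez(f"pics/{n}0.npz",**c)
    print(n,c["fx"],c["cx"],c["cy"],np.round(c["pose"],3).tolist())
    cv2.imwrite(f"pics/{n}0.png",c["color"][:,:,::-1])
E
```

```text
pics
{'clock': np.float64(0.0), 'joint_positions': array([ 1.185,  0.333, -0.065,  1.461,  0.022,  1.35 , -0.088]), 'joint_velocities': array([ 0.002, -0.001, -0.001,  0.001,  0.   , -0.   ,  0.   ]), 'effort': array([-1.0000e-03, -6.2327e+01,  2.4000e-02, -3.8990e+01, -6.1000e-02,
        4.0000e-02,  0.0000e+00]), 'ee_pos': array([ 0.222, -0.584,  0.222]), 'tool_rot': array([-3.14 ,  0.   ,  0.363]), 'force': array([ 0.082, -0.28 , -0.592]), 'torque': array([-0.051,  0.005, -0.048]), 'grip_force': np.float64(0.0), 'width': np.float64(0.087)}
scene 490.36383359604025 318.13813270899635 204.31934973823 [[-0.869, 0.311, -0.386, 0.93], [0.495, 0.537, -0.683, 0.776], [-0.005, -0.784, -0.62, 0.851], [0.0, 0.0, 0.0, 1.0]]
top 380.05577524629535 315.0888764937599 194.6584182011326 [[-0.305, -0.744, 0.595, -0.119], [-0.952, 0.246, -0.181, 0.169], [-0.012, -0.622, -0.783, 0.939], [0.0, 0.0, 0.0, 1.0]]
```

View pics/scene0.png

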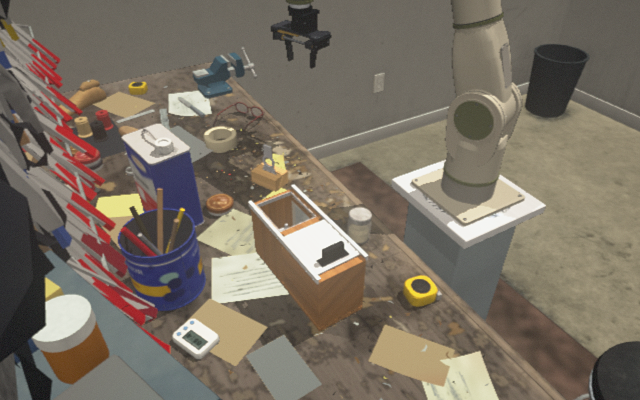

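View pics/top0.png

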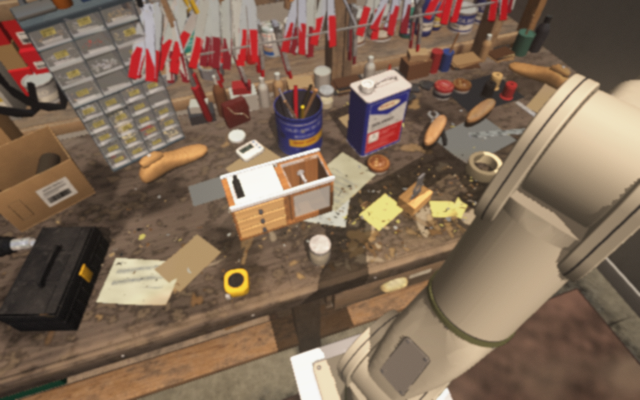

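The scene view shows the cabinet at about (305,250), with the cover open and its handle at (330,250), and the stand with the gauge at about (270,172). In the top view the cabinet is at (280,190) and the stand at (415,200). I'll enlarge both.

```bash
python3 - <<'E'
import cv2,numpy as np
s=cv2.imread("pics/scene0.png");t=cv2.imread("pics/top0.png")
a=cv2.resize(s[140:340,225:385],None,fx=3,fy=3,interpolation=cv2.INTER_CUBIC)
cv2.imwrite("pics/c1.png",a)
b=cv2.resize(t[140:250,205:465],None,fx=3,fy=3,interpolation=cv2.INTER_CUBIC)
cv2.imwrite("pics/c2.png",b)
E
```

```text
(no output)
```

View pics/c1.png

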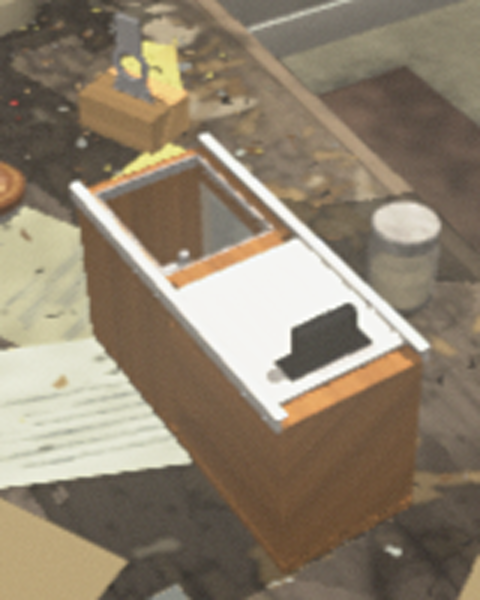

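View pics/c2.png

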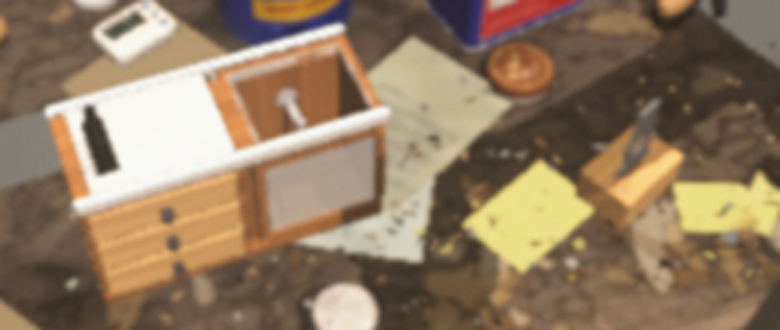

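Crop c1 shows the bay, the hook tip at (183,257) and the gauge tab at (128,45). In c2 the hook is at (290,105), the gauge at (640,140) and the block at (632,175). Next I'll measure with colour, depth and rays cast onto known planes.

```bash
cat > h.py <<'E'
import numpy as np,cv2
def load(n): return dict(np.load(f"pics/{n}.npz"))
def cloud(c):
    v,u=np.mgrid[:400,:640]; z=c["range_z"]
    P=np.stack([(u-c["cx"])/c["fx"]*z,(v-c["cy"])/c["fy"]*z,z],-1)
    W=P@c["pose"][:3,:3].T+c["pose"][:3,3]; W[z==0]=np.nan; return W
def ray(c,uv,h):
    uv=np.atleast_2d(uv).astype(float)
    d=np.c_[(uv[:,0]-c["cx"])/c["fx"],(uv[:,1]-c["cy"])/c["fy"],np.ones(len(uv))]@c["pose"][:3,:3].T
    o=c["pose"][:3,3]; return o+d*((h-o[2])/d[:,2])[:,None]
def proj(c,X):
    p=(np.atleast_2d(X)-c["pose"][:3,3])@c["pose"][:3,:3]
    return np.c_[p[:,0]/p[:,2]*c["fx"]+c["cx"],p[:,1]/p[:,2]*c["fy"]+c["cy"]]
E
python3 - <<'E'
from h import *
np.set_printoptions(precision=4,suppress=True)
R={"scene":((240,180,375,300),(245,140,295,195)),"top":((215,145,340,215),(395,165,440,220))}
for n in R:
    c=load(n+"0");W=cloud(c);z=W[...,2];hsv=cv2.cvtColor(c["color"],cv2.COLOR_RGB2HSV)
    def box(b):
        m=np.zeros((400,640),bool);m[b[1]:b[3],b[0]:b[2]]=1;return m
    m=box(R[n][0])&(hsv[...,1]<40)&(hsv[...,2]>190)&(abs(z-.16)<.012)
    uv=np.argwhere(m)[:,::-1]; P=ray(c,uv,.161)[:,:2].astype(np.float32)
    r=cv2.minAreaRect(P);print(n,"white n",len(P),"medz",np.nanmedian(z[m]),r,"\n",cv2.boxPoints(r))
    m=box(R[n][0])&(hsv[...,2]<75)&(z>.155)&(z<.21); print(" handle",m.sum(),np.nanmean(W[m],0),np.nanmax(z[m]))
    m=box(R[n][1])&(abs(z-.04)<.006); uv=np.argwhere(m)[:,::-1];P=ray(c,uv,.04)[:,:2].astype(np.float32)
    r=cv2.minAreaRect(P);print(" block",len(P),r,np.nanmedian(z[m]))
    m=box(R[n][1])&(z>.055)&(z<.14); G=W[m]
    print(" gauge",m.sum(),G.mean(0),G.min(0),G.max(0))
    d=np.linalg.svd(G-G.mean(0));print(d[1],d[2])
    for lo in(.055,.07,.09,.11):
        q=G[(G[:,2]>=lo)&(G[:,2]<lo+.02)]
        if len(q):print("  z",lo,len(q),q.mean(0))
E
```

```text
scene white n 2516 medz 0.15914733579824775 ((0.5651062726974487, 0.06791088730096817), (0.12353362888097763, 0.2904759347438812), 3.454730987548828) 
 [[ 0.4947  0.2092]
 [ 0.5122 -0.0808]
 [ 0.6355 -0.0733]
 [ 0.618   0.2166]]
 handle 2 [0.541  0.1826 0.1872] 0.18756178971652204
 block 357 ((0.47220954298973083, -0.3208785653114319), (0.06893797963857651, 0.09811746329069138), 25.229642868041992) 0.04023882294366632
 gauge 180 [ 0.472  -0.323   0.0931] [ 0.4604 -0.3435  0.0552] [ 0.4832 -0.3047  0.1282]
[0.3035 0.1508 0.03  ] [[ 0.0088 -0.0432 -0.999 ]
 [-0.4359  0.899  -0.0427]
 [-0.8999 -0.4359  0.0109]]
  z 0.055 48 [ 0.4724 -0.3247  0.0632]
  z 0.07 39 [ 0.4711 -0.3229  0.0807]
  z 0.09 49 [ 0.4723 -0.3222  0.1003]
  z 0.11 52 [ 0.472  -0.3229  0.12  ]
top white n 2005 medz 0.158292057580515 ((0.5624805092811584, 0.06845063716173172), (0.12887515127658844, 0.2886086106300354), 3.617980718612671) 
 [[ 0.4891  0.2084]
 [ 0.5073 -0.0796]
 [ 0.6359 -0.0715]
 [ 0.6177  0.2165]]
 handle 88 [0.5447 0.1781 0.1795] 0.19423986315751007
 block 421 ((0.46987292170524597, -0.3248162865638733), (0.06136060506105423, 0.09473516047000885), 27.99444580078125) 0.03960340748282165
 gauge 113 [ 0.4687 -0.3239  0.0927] [ 0.4593 -0.3447  0.0553] [ 0.4796 -0.3053  0.1273]
[0.2488 0.1217 0.0194] [[ 0.0054 -0.0197 -0.9998]
 [ 0.4265 -0.9042  0.0201]
 [-0.9044 -0.4266  0.0035]]
  z 0.055 30 [ 0.4706 -0.3276  0.062 ]
  z 0.07 27 [ 0.466  -0.3189  0.0814]
  z 0.09 23 [ 0.4679 -0.3238  0.1007]
  z 0.11 36 [ 0.4695 -0.3244  0.12  ]
```

{"method": "arm_command", "body": {"motion": [0.773,-0.37,0,0,0,0,1,0.773,-0.37,0,0,0,0,1,0.773,-0.37,0,0,0,0,1,0.773,-0.37,0,0,0,0,1,0.773,-0.37,0,0,0,0,1,0.773,-0.37,0,0,0,0,1,0.773,-0.37,0,0,0,0,1,0,0,0,0,0,-0.78,1]}}

```text
clock: 1.1
ee_pos: [0.4733, -0.3192, 0.2223]
tool_rot: [-3.14, -0.001, 0.453]
force: [-1.2, -1.0, 0.4]
width: 0.087
grip_force: 0.0
```

{"method": "arm_command", "body": {"motion": [-0.075,0.043,0,0,0,0.07,1,0,0,0,0,0,0,1,0,0,0.36,0,0,0,1,0,0,0.36,0,0,0,1,0,0,0.36,0,0,0,1,0,0,0.36,0,0,0,1,0,0,0.36,0,0,0,1,0,0,0.35,0,0,0,1]}}

```text
clock: 2.1
ee_pos: [0.4665, -0.3289, 0.0928]
tool_rot: [3.141, 0.0, 0.434]
force: [0.3, -0.5, -0.3]
width: 0.0869
grip_force: 0.0
```

```bash
python3 - <<'E'
from plant import robot
from h import *
np.set_printoptions(precision=4,suppress=True)
im=[]
for n,b in(("scene",(230,110,310,200)),("top",(380,140,460,230))):
    c=robot.read_camera(n);np.savez(f"pics/{n}1.npz",**c)
    im.append(cv2.resize(c["color"][b[1]:b[3],b[0]:b[2],::-1],None,fx=5,fy=5,interpolation=cv2.INTER_CUBIC))
cv2.imwrite("pics/g1.png",np.hstack(im))
s=robot.observe();print(s["clock"],s["ee_pos"],s["tool_rot"],s["force"])
E
```

```text
2.2 [ 0.4654 -0.3281  0.0914] [-3.1384  0.0022  0.4346] [-0.5296 -1.0212  0.0041]
```

View pics/g1.png

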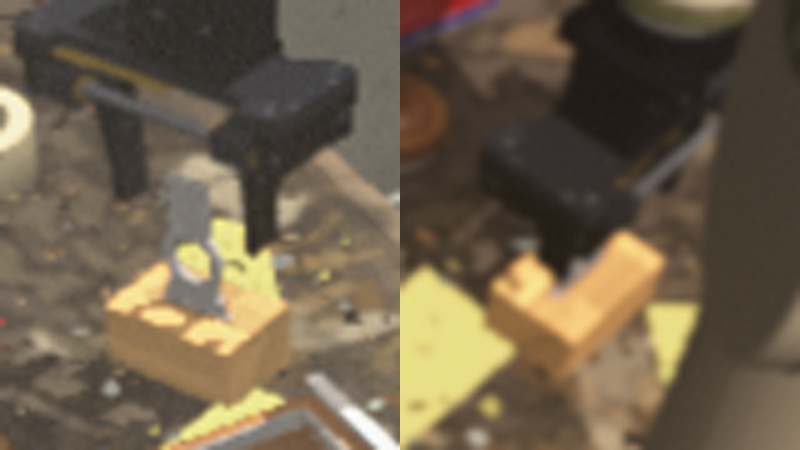

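The gripper straddles the tab, about 6 mm off along the plate's normal. I'll correct that and close.

{"method": "arm_command", "body": {"motion": [0.108,-0.033,0,0,0,-0.1,1,0,0,0,0,0,0,1,0,0,0,0,0,0,-0.3,0,0,0,0,0,0,-0.3,0,0,0,0,0,0,-1,0,0,0,0,0,0,-1,0,0,0,0,0,0,-1,0,0,0,0,0,0,-1], "newtons": 25}}

```text
clock: 3.2
ee_pos: [0.4723, -0.3235, 0.0935]
tool_rot: [-3.142, 0.0, 0.448]
force: [0.6, 0.0, -0.0]
width: 0.0346
grip_force: 0.0
```

{"method": "arm_command", "body": {"motion": [0,0,0,0,0,0,-1,0,0,0,0,0,0,-1,0,0,0,0,0,0,-1,0,0,0,0,0,0,-1,0,0,0,0,0,0,-1,0,0,0,0,0,0,-1,0,0,0,0,0,0,-1,0,0,0,0,0,0,-1]}}

```text
clock: 4.2
ee_pos: [0.4723, -0.3236, 0.0936]
tool_rot: [3.142, 0.0, 0.448]
force: [-0.0, -0.4, -1.0]
width: 0.0276
grip_force: 25.0
```

```bash
python3 - <<'E'
from plant import robot
s=robot.observe();print(s["clock"],s["ee_pos"],s["tool_rot"],s["force"],s["torque"],s["width"],s["grip_force"])
E
```

```text
4.2 [ 0.4722707  -0.32355021  0.09355437] [3.14154775e+00 1.04986164e-05 4.47631001e-01] [-0.00236894 -0.40972401 -0.97892879] [-0.00370183 -0.03092959  0.01483883] 0.027600361390133776 24.962052062619478
```

{"method": "arm_command", "body": {"motion": [0,0,-0.15,0,0,0,-1,0,0,-0.3,0,0,0,-1,0,0,-0.5,0,0,0,-1,0,0,-0.5,0,0,0,-1,0,0,-0.5,0,0,0,-1,0,0,-0.5,0,0,0,-1,0,0,-0.5,0,0,0,-1,0,0,-0.35,0,0,0,-1]}}

```text
clock: 5.2
ee_pos: [0.4725, -0.3233, 0.2947]
tool_rot: [3.14, -0.001, 0.448]
force: [-1.1, 1.0, -1.1]
width: 0.0272
grip_force: 25.0
```

```bash
python3 - <<'E'
from plant import robot
from h import *
np.set_printoptions(precision=4,suppress=True)
s=robot.observe();print(s["clock"],s["ee_pos"],s["tool_rot"],s["force"],s["width"],s["grip_force"])
im=[]
for n in("scene","top"):
    c=robot.read_camera(n);np.savez(f"pics/{n}2.npz",**c)
    p=proj(c,s["ee_pos"]-[0,0,.03])[0].astype(int);print(p)
    b=c["color"][max(p[1]-50,0):p[1]+50,p[0]-40:p[0]+40,::-1]
    im.append(cv2.resize(b,(400,500),interpolation=cv2.INTER_CUBIC))
cv2.imwrite("pics/g2.png",np.hstack(im))
E
```

```text
5.2 [ 0.4725 -0.3233  0.2947] [ 3.1395 -0.0014  0.448 ] [-1.0548  0.9642 -1.0741] 0.027154990093677625 24.960027909837663
[263 100]
[431 139]
```

View pics/g2.png

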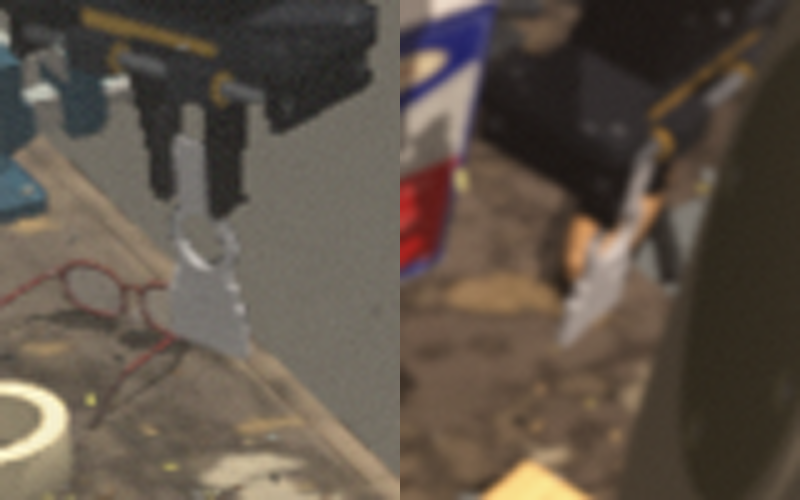

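The gauge is held, with the tab between the fingers and the plate hanging below. I'll measure its pose in the tool frame and work out the move to the bay.

```bash
cat >> h.py <<'E'
from scipy.spatial.transform import Rotation as Ro
def intool(c,ee,rot,r=.09):
    W=cloud(c).reshape(-1,3);T=(W-ee)@Ro.from_euler("xyz",rot).as_matrix()
    k=(abs(T[:,0])<.03)&(abs(T[:,1])<.04)&(T[:,2]>.004)&(T[:,2]<r)
    return T[k]
E
python3 - <<'E'
from h import *
np.set_printoptions(precision=4,suppress=True)
ee=[.4725,-.3233,.2947];rot=[3.1415,0,.448]
for n in("scene","top"):
    T=intool(load(n+"2"),ee,rot);print(n,len(T))
    A=np.c_[np.ones(len(T)),T[:,1:]];k=np.linalg.lstsq(A,T[:,0],rcond=None)[0];print(" plane x=",k)
    for lo in(.005,.02,.035,.05,.06,.07,.08):
        q=T[(T[:,2]>=lo)&(T[:,2]<lo+.01)]
        if len(q):print("  z",lo,len(q),"x",np.median(q[:,0]),"y",q[:,1].min(),q[:,1].max())
    print(" zmax",np.percentile(T[:,2],98))
# target
a=.0616;R=np.array([[np.cos(a),-np.sin(a)],[np.sin(a),np.cos(a)]])
print("bay pre",np.array([.5707,-.0115])+R@[-.017,0])
E
```

```text
scene 307
 plane x= [ 0.0004  0.0056 -0.0002]
  z 0.005 31 x 0.0006402049297897928 y -0.024398402908891427 0.01856968981382953
  z 0.02 25 x 0.0005981496688553824 y -0.02325259450885582 0.024185460504725042
  z 0.035 43 x 0.00032296659262293835 y -0.021255331595791623 0.020259057350138155
  z 0.05 46 x 0.0007169110703940944 y -0.02617467974493829 0.024053470873001012
  z 0.06 53 x 0.0002756613549022958 y -0.026321225561459806 0.02838794943145491
  z 0.07 49 x 0.00047748695640812154 y -0.025694348890102248 0.02506161633397673
  z 0.08 9 x -0.0011701241634568002 y -0.02108167639065326 0.021434614953780958
 zmax 0.08070094101829108
top 186
 plane x= [-0.0023 -0.0216 -0.0191]
  z 0.005 18 x -0.003157252022754819 y -0.01969585375159445 0.019032085139156253
  z 0.02 20 x -0.0030966134274533607 y -0.020157068815897877 0.018828557223567976
  z 0.035 28 x -0.0038839336632019183 y -0.020600253835016617 0.018138761198086783
  z 0.05 29 x -0.0037687968485011665 y -0.023397152702611317 0.027326507381216263
  z 0.06 27 x -0.003907352925881243 y -0.022589382235150342 0.024336794922067098
  z 0.07 24 x -0.003938312095514485 y -0.02293603262228735 0.02187791219684343
  z 0.08 1 x 0.0009534260185706645 y -0.020684433184276412 -0.020684433184276412
 zmax 0.07803414779939308
bay pre [ 0.5537 -0.0125]
```

{"method": "arm_command", "body": {"motion": [0,0,0,0,0,0.92,-1,0,0,0,0,0,0.92,-1,0,0,0,0,0,0.92,-1,0,0,0,0,0,0.93,-1,0.212,-0.636,0,0,0,0,-1,0.212,-0.636,0,0,0,0,-1,0.212,-0.636,0,0,0,0,-1,0.212,-0.636,0,0,0,0,-1]}}

```text
clock: 6.3
ee_pos: [0.5135, -0.1666, 0.2912]
tool_rot: [-3.141, 0.001, 0.061]
force: [0.1, -0.7, -1.0]
width: 0.0275
grip_force: 25.0
```

{"method": "arm_command", "body": {"motion": [0.212,-0.636,0,0,0,0,-1,0.212,-0.636,0,0,0,0,-1,0.212,-0.636,0,0,0,0,-1,0.212,-0.636,0,0,0,0,-1,0,0,0,0,0,0,-1,0,0,0,0,0,0,-1,0,0,0,0,0,0,-1,0,0,0,0,0,0,-1]}}

```text
clock: 7.3
ee_pos: [0.555, -0.0136, 0.2915]
tool_rot: [3.141, 0.0, 0.06]
force: [0.6, -0.4, -0.7]
width: 0.0278
grip_force: 25.0
```

```bash
python3 - <<'E'
from plant import robot
from h import *
np.set_printoptions(precision=4,suppress=True)
s=robot.observe();print(s["clock"],s["ee_pos"],s["tool_rot"],s["force"],s["width"],s["grip_force"],s["joint_positions"])
a=.0616;R=np.array([[np.cos(a),-np.sin(a),0],[np.sin(a),np.cos(a),0],[0,0,1]]);o=np.array([.5707,-.0115,0])
im=[]
pts=[[.001,0,.113],[.041,0,.104]]+[[x,y,.152] for x,y in((-.045,-.055),(.045,-.055),(.045,.055),(-.045,.055))]
for n,b in(("scene",(225,130,345,280)),("top",(250,100,370,250))):
    c=robot.read_camera(n);np.savez(f"pics/{n}3.npz",**c)
    i=cv2.resize(c["color"][b[1]:b[3],b[0]:b[2],::-1],None,fx=3.3,fy=3.3,interpolation=cv2.INTER_CUBIC)
    for j,p in enumerate((proj(c,np.array(pts)@R.T+o)-[b[0],b[1]]+.5)*3.3): cv2.circle(i,tuple(int(v) for v in p),2,(0,0,255) if j else (0,255,0),-1)
    im.append(i)
    T=intool(c,s["ee_pos"],s["tool_rot"]);print(n,len(T),np.median(T[:,0]),np.percentile(T[:,1],[1,99]),np.percentile(T[:,2],98))
cv2.imwrite("pics/g3.png",np.hstack(im))
E
```

```text
7.3 [ 0.555  -0.0136  0.2915] [3.1413 0.0001 0.0597] [ 0.6426 -0.4266 -0.7234] 0.027769251313975483 24.960204132366925 [ 0.3759  0.1857 -0.4986  1.5173  0.0892  1.4613 -1.6363]
scene 318 0.0006176647422085975 [-0.0251  0.0234] 0.08091324887482142
top 311 -0.0039222212613151215 [-0.0224  0.026 ] 0.0809641471073253
```

View pics/g3.png

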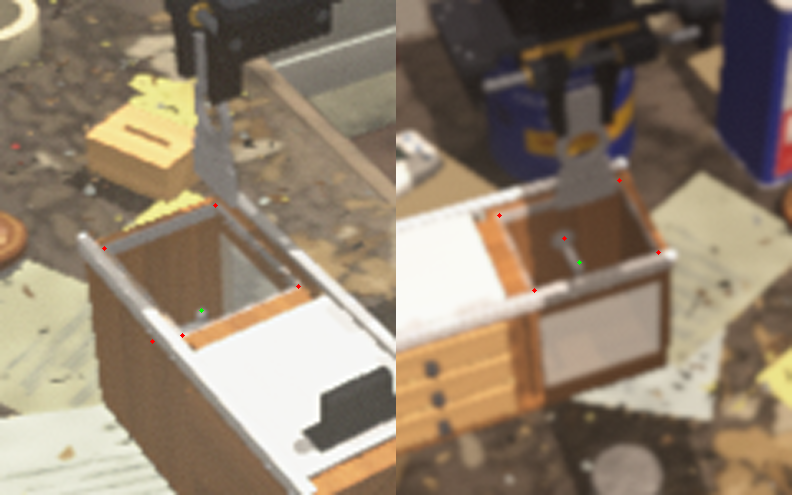

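The projected hook tip and rim corners land on the hook and the bay opening in both views, so the cabinet pose is right. I'm lowering in front of the hook.

{"method": "arm_command", "body": {"motion": [0,-0.018,0,0,0,0,-1,0,0,0.2,0,0,0,-1,0,0,0.4,0,0,0,-1,0,0,0.4,0,0,0,-1,0,0,0.4,0,0,0,-1,0,0,0.3,0,0,0,-1,0,0,0.2,0,0,0,-1,0,0,0,0,0,0,-1]}}

```text
clock: 8.4
ee_pos: [0.5548, -0.0116, 0.1768]
tool_rot: [-3.141, 0.001, 0.061]
force: [0.5, -0.3, 0.1]
width: 0.0276
grip_force: 25.0
```

{"method": "arm_command", "body": {"motion": [0,0,0.3,0,0,0,-1,0,0,0.3,0,0,0,-1,0,0,0.2,0,0,0,-1,0,0,0.058,0,0,0,-1,0,0,0,0,0,0,-1,0,0,0,0,0,0,-1,0,0,0,0,0,0,-1,0,0,0,0,0,0,-1]}}

```text
clock: 9.4
ee_pos: [0.5553, -0.0116, 0.1263]
tool_rot: [3.141, -0.001, 0.061]
force: [-0.1, -0.2, -1.7]
width: 0.0276
grip_force: 25.0
```

```bash
python3 - <<'E'
from plant import robot
from h import *
np.set_printoptions(precision=4,suppress=True)
s=robot.observe();print(s["clock"],s["ee_pos"],s["tool_rot"],s["force"],s["width"],s["grip_force"])
a=.0616;R=np.array([[np.cos(a),-np.sin(a)],[np.sin(a),np.cos(a)]])
print("cab",R.T@(s["ee_pos"][:2]-[.5707,-.0115]))
im=[]
for n,b in(("scene",(225,130,345,280)),("top",(250,100,370,250))):
    c=robot.read_camera(n);np.savez(f"pics/{n}4.npz",**c)
    im.append(cv2.resize(c["color"][b[1]:b[3],b[0]:b[2],::-1],None,fx=3.3,fy=3.3,interpolation=cv2.INTER_CUBIC))
cv2.imwrite("pics/g4.png",np.hstack(im))
E
```

```text
9.4 [ 0.5553 -0.0116  0.1263] [ 3.1414 -0.0005  0.0612] [-0.06   -0.1684 -1.6679] 0.027567108132806193 24.96022309642285
cab [-0.0154  0.0009]
```

View pics/g4.png

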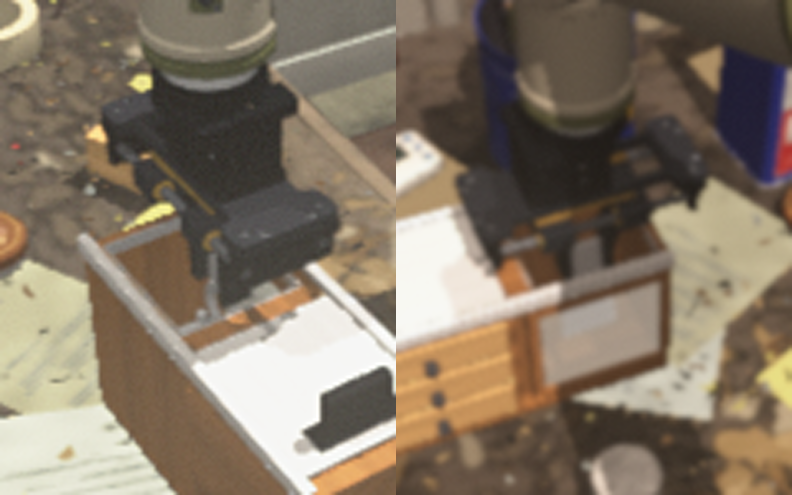

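The plate is in the bay, in front of the hook, at eye-passing height. Next I move it back onto the hook.

{"method": "arm_command", "body": {"motion": [0.08,0.01,0,0,0,0,-1,0.1,0,0,0,0,0,-1,0.1,0,0,0,0,0,-1,0.1,0,0,0,0,0,-1,0.1,0,0,0,0,0,-1,0.1,0,0,0,0,0,-1,0.08,0,0,0,0,0,-1,0,0,0,0,0,0,-1]}}

```text
clock: 10.5
ee_pos: [0.5949, -0.0097, 0.126]
tool_rot: [-3.142, 0.0, 0.061]
force: [0.1, -0.2, -2.3]
width: 0.0274
grip_force: 25.0
```

```bash
python3 - <<'E'
from plant import robot
from h import *
np.set_printoptions(precision=4,suppress=True)
s=robot.observe();print(s["clock"],s["ee_pos"],s["tool_rot"],s["force"],s["torque"])
a=.0616;R=np.array([[np.cos(a),-np.sin(a)],[np.sin(a),np.cos(a)]])
print("cab",R.T@(s["ee_pos"][:2]-[.5707,-.0115]))
E
```

```text
10.5 [ 0.5949 -0.0097  0.126 ] [-3.1415  0.      0.0612] [ 0.0973 -0.219  -2.2965] [0.0581 0.0137 0.0221]
cab [0.0243 0.0003]
```

{"method": "arm_command", "body": {"motion": [0,0,0.05,0,0,0,-1,0,0,0.05,0,0,0,-1,0,0,0.05,0,0,0,-1,0,0,0.03,0,0,0,-1,0,0,0.02,0,0,0,-1,0,0,0.015,0,0,0,-1,0,0,0,0,0,0,-1,0,0,0,0,0,0,-1]}}

```text
clock: 11.5
ee_pos: [0.5947, -0.0097, 0.1133]
tool_rot: [3.141, -0.0, 0.061]
force: [0.2, -0.7, -2.1]
width: 0.0277
grip_force: 25.0
```

{"method": "arm_command", "body": {"motion": [0,0,0.008,0,0,0,-1,0,0,0.008,0,0,0,-1,0,0,0,0,0,0,-1,0,0,0,0,0,0,-1,0,0,0,0,0,0,-1,0,0,0,0,0,0,-1,0,0,0,0,0,0,-1,0,0,0,0,0,0,-1]}}

```text
clock: 12.5
ee_pos: [0.5947, -0.0097, 0.1122]
tool_rot: [3.142, -0.0, 0.061]
force: [-0.6, -0.6, -1.4]
width: 0.0272
grip_force: 25.0
```

{"method": "arm_command", "body": {"motion": [0,0,0.016,0,0,0,-1,0,0,0,0,0,0,-1,0,0,0,0,0,0,-1,0,0,0,0,0,0,-1,0,0,0,0,0,0,-1,0,0,0,0,0,0,-1,0,0,0,0,0,0,-1,0,0,0,0,0,0,-1]}}

```text
clock: 13.5
ee_pos: [0.5947, -0.0097, 0.1113]
tool_rot: [3.142, -0.0, 0.061]
force: [0.7, 0.6, -0.2]
width: 0.0277
grip_force: 25.0
```

{"method": "arm_command", "body": {"motion": [0,0,0.016,0,0,0,-1,0,0,0,0,0,0,-1,0,0,0,0,0,0,-1,0,0,0,0,0,0,-1,0,0,0,0,0,0,-1,0,0,0,0,0,0,-1,0,0,0,0,0,0,-1,0,0,0,0,0,0,-1]}}

```text
clock: 14.5
ee_pos: [0.5949, -0.0097, 0.111]
tool_rot: [3.141, -0.001, 0.061]
force: [-2.4, -0.1, 5.9]
width: 0.0273
grip_force: 25.0
```

It contacts at the predicted height, so the eye is resting on the bar. I'm opening to about 44 mm, since opening wide would touch the walls, and then checking.

{"method": "arm_command", "body": {"motion": [0,0,-0.008,0,0,0,-0.3,0,0,0,0,0,0,-0.2,0,0,0,0,0,0,-0.1,0,0,0,0,0,0,0,0,0,0,0,0,0,0,0,0,0,0,0,0,0,0,0,0,0,0,0,0,0,0,0,0,0,0,0]}}

```text
clock: 15.5
ee_pos: [0.5947, -0.0097, 0.1108]
tool_rot: [3.142, -0.0, 0.061]
force: [0.2, 0.2, 0.5]
width: 0.0435
grip_force: 0.0
```

```bash
python3 - <<'E'
from plant import robot
from h import *
np.set_printoptions(precision=4,suppress=True)
im=[]
for n,b in(("scene",(255,180,315,260)),("top",(270,130,345,230))):
    c=robot.read_camera(n);np.savez(f"pics/{n}5.npz",**c)
    im.append(cv2.resize(c["color"][b[1]:b[3],b[0]:b[2],::-1],(400,533),interpolation=cv2.INTER_CUBIC))
cv2.imwrite("pics/g5.png",np.hstack(im))
s=robot.observe();print(s["clock"],s["ee_pos"],s["tool_rot"],s["force"],s["width"])
E
```

```text
15.6 [ 0.5947 -0.0097  0.1108] [ 3.1415 -0.0001  0.0612] [ 0.5771 -0.972  -0.0687] 0.04337810153056694
```

View pics/g5.png

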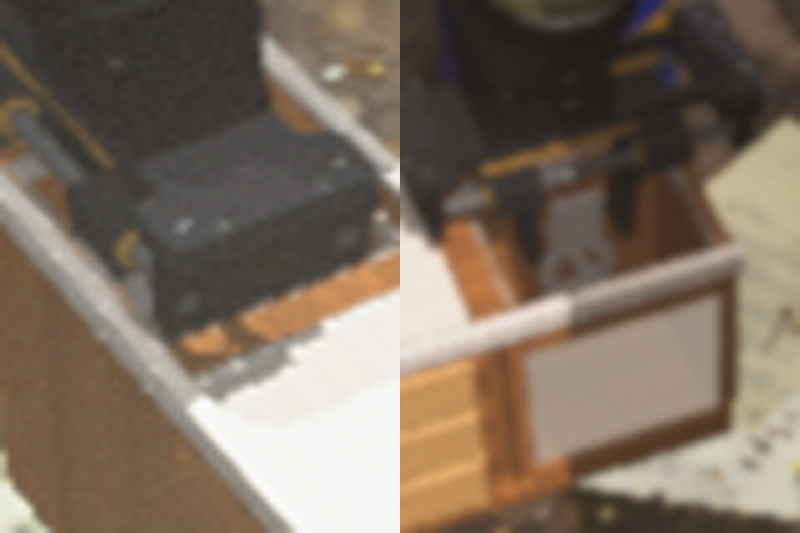

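The fingers are clear of the tab, and the eye is threaded by the hook in the right half at about (575,265). I'm raising straight up.

{"method": "arm_command", "body": {"motion": [0,0,-0.1,0,0,0,0,0,0,-0.2,0,0,0,0,0,0,-0.3,0,0,0,0,0,0,-0.4,0,0,0,0,0,0,-0.4,0,0,0,0,0,0,-0.4,0,0,0,0,0,0,-0.4,0,0,0,0,0,0,-0.3,0,0,0,0]}}

```text
clock: 16.6
ee_pos: [0.595, -0.0096, 0.2632]
tool_rot: [3.141, -0.002, 0.061]
force: [0.8, 0.7, 0.6]
width: 0.0433
grip_force: 0.0
```

```bash
python3 - <<'E'
from plant import robot
from h import *
np.set_printoptions(precision=4,suppress=True)
s=robot.observe();print(s["clock"],s["ee_pos"],s["tool_rot"],s["force"],s["width"])
a=.0616;R=np.array([[np.cos(a),-np.sin(a),0],[np.sin(a),np.cos(a),0],[0,0,1]]);o=np.array([.5707,-.0115,0])
im=[]
for n,b in(("scene",(255,180,315,260)),("top",(270,130,345,230))):
    c=robot.read_camera(n);np.savez(f"pics/{n}6.npz",**c)
    im.append(cv2.resize(c["color"][b[1]:b[3],b[0]:b[2],::-1],(400,533),interpolation=cv2.INTER_CUBIC))
    C=(cloud(c)-o)@R
    hsv=cv2.cvtColor(c["color"],cv2.COLOR_RGB2HSV)
    x,y,z=C[...,0],C[...,1],C[...,2]
    m=(abs(x-.023)<.016)&(abs(y)<.04)&(z>.115)&(z<.150); print(n,"tab",m.sum(),C[m].mean(0),C[m].min(0),C[m].max(0))
    m=(hsv[...,2]<75)&(x>-.04)&(x<.04)&(y>.1)&(y<.23)&(z>.165)&(z<.2);print(" handle",m.sum(),C[m].mean(0),np.percentile(C[m],[3,97],axis=0))
    m=(abs(x)<.03)&(y>0)&(y<.23)&(abs(z-.158)<.003)&(hsv[...,1]<40);print(" cover y",np.percentile(y[m],[1,99]))
cv2.imwrite("pics/g6.png",np.hstack(im))
E
```

```text
16.6 [ 0.595  -0.0096  0.2632] [ 3.1413 -0.002   0.0613] [0.7703 0.7164 0.6232] 0.04325124910325642
scene tab 88 [0.0239 0.0021 0.1332] [ 0.0193 -0.0155  0.1152] [0.0269 0.0155 0.1471]<stdin>:14: RuntimeWarning: Mean of empty slice.
  ret = um.true_divide(
Traceback (most recent call last):
IndexError: index -1 is out of bounds for axis 0 with size 0
```

The tab sits at cabinet x = 24 mm, y ≈ 0–2 mm, with its top at z ≈ 147 mm, so it's hanging straight. Next is the handle position.

```bash
python3 - <<'E'
from plant import robot
from h import *
np.set_printoptions(precision=4,suppress=True)
a=.0616;R=np.array([[np.cos(a),-np.sin(a),0],[np.sin(a),np.cos(a),0],[0,0,1]]);o=np.array([.5707,-.0115,0])
for n in("scene","top"):
    c=load(n+"6") if n=="scene" else robot.read_camera(n)
    C=(cloud(c)-o)@R;x,y,z=C[...,0],C[...,1],C[...,2];V=c["color"].max(-1)
    m=(V<110)&(abs(x)<.045)&(y>.1)&(y<.23)&(z>.164)&(z<.2);q=C[m];print(n,m.sum(),q.mean(0) if m.any() else 0, q.min(0) if m.any() else 0,q.max(0) if m.any() else 0)
    h=q[q[:,2]>.183]; print("  upper",len(h),h.mean(0) if len(h) else 0,h.min(0) if len(h) else 0,h.max(0) if len(h) else 0)
    m=(abs(x)<.03)&(y>0)&(y<.24)&(abs(z-.158)<.004)&(V>170);print(" cover y",np.percentile(y[m],[1,99]) if m.any() else 0)
E
```

```text
scene 292 [0.0036 0.1945 0.1808] [-0.0242  0.1862  0.164 ] [0.0327 0.2018 0.194 ]
  upper 139 [0.0028 0.1934 0.1893] [-0.0212  0.1862  0.183 ] [0.025  0.1981 0.194 ]
 cover y [0.0669 0.2173]
top 84 [-0.0127  0.1893  0.1848] [-0.0269  0.1824  0.1641] [0.0172 0.1952 0.1931]
  upper 60 [-0.0087  0.1896  0.1893] [-0.0266  0.184   0.1832] [0.016  0.1952 0.1931]
 cover y [0.079  0.2082]
```

{"method": "arm_command", "body": {"motion": [-0.08,-0.6,0,0,0,0,0.2,-0.08,-0.6,0,0,0,0,0.2,-0.08,-0.6,0,0,0,0,0.2,-0.08,-0.6,0,0,0,0,0.2,-0.087,-0.6,0,0,0,0,0.2,0,-0.185,0,0,0,0,0.2,0,0,0,0,0,0,0.2,0,0,0,0,0,0,0.2]}}

```text
clock: 17.7
ee_pos: [0.5592, 0.1777, 0.2604]
tool_rot: [3.141, 0.0, 0.059]
force: [-0.1, -0.5, -0.2]
width: 0.0519
grip_force: 0.0
```

{"method": "arm_command", "body": {"motion": [0,0,0.2,0,0,0,0.2,0,0,0.3,0,0,0,0.2,0,0,0.3,0,0,0,0.2,0,0,0.3,0,0,0,0.2,0,0,0.3,0,0,0,0.2,0,0,0.2,0,0,0,0.2,0,0,0,0,0,0,0.2,0,0,0,0,0,0,0.2]}}

```text
clock: 18.7
ee_pos: [0.559, 0.1797, 0.1654]
tool_rot: [-3.141, -0.001, 0.061]
force: [-0.0, -0.2, -0.1]
width: 0.0523
grip_force: 0.0
```

```bash
python3 - <<'E'
from plant import robot
from h import *
np.set_printoptions(precision=4,suppress=True)
s=robot.observe();print(s["clock"],s["ee_pos"],s["tool_rot"],s["force"],s["width"])
a=.0616;R=np.array([[np.cos(a),-np.sin(a)],[np.sin(a),np.cos(a)]])
print("cab",R.T@(s["ee_pos"][:2]-[.5707,-.0115]))
E
```

```text
18.7 [0.559  0.1797 0.1654] [-3.1414 -0.0009  0.0613] [-0.0054 -0.2193 -0.1458] 0.05232532082704901
cab [0.0001 0.1916]
```

Now I'll close gently on the handle.

{"method": "arm_command", "body": {"motion": [0,0,0,0,0,0,-1,0,0,0,0,0,0,-1,0,0,0,0,0,0,-1,0,0,0,0,0,0,-1,0,0,0,0,0,0,-1,0,0,0,0,0,0,-1,0,0,0,0,0,0,-1,0,0,0,0,0,0,-1], "newtons": 10}}

```text
clock: 19.7
ee_pos: [0.5586, 0.1794, 0.1648]
tool_rot: [3.141, 0.0, 0.061]
force: [-0.5, -1.0, 1.3]
width: 0.0128
grip_force: 10.0
```

{"method": "arm_command", "body": {"motion": [0,0.1,0,0,0,0,-1,0,0.25,0,0,0,0,-1,0,0.3,0,0,0,0,-1,0,0.35,0,0,0,0,-1,0,0.35,0,0,0,0,-1,0,0.35,0,0,0,0,-1,0,0.3,0,0,0,0,-1,0,0.2,0,0,0,0,-1]}}

```text
clock: 20.7
ee_pos: [0.5668, 0.0461, 0.1648]
tool_rot: [3.141, -0.0, 0.06]
force: [3.0, 2.3, -1.2]
width: 0.0133
grip_force: 10.0
```

{"method": "arm_command", "body": {"motion": [0,0.06,0,0,0,0,-1,0,0.06,0,0,0,0,-1,0,0.06,0,0,0,0,-1,0,0.04,0,0,0,0,-1,0,0.02,0,0,0,0,-1,0,0,0,0,0,0,-1,0,0,0,0,0,0,-1,0,0,0,0,0,0,-1]}}

```text
clock: 21.7
ee_pos: [0.5675, 0.0347, 0.1648]
tool_rot: [-3.14, -0.0, 0.063]
force: [2.6, 4.5, -2.1]
width: 0.013
grip_force: 10.0
```

```bash
python3 - <<'E'
from plant import robot
from h import *
np.set_printoptions(precision=4,suppress=True)
s=robot.observe();print(s["clock"],s["ee_pos"],s["tool_rot"],s["force"],s["width"])
a=.0616;R=np.array([[np.cos(a),-np.sin(a)],[np.sin(a),np.cos(a)]])
print("cab",R.T@(s["ee_pos"][:2]-[.5707,-.0115]))
E
```

```text
21.7 [0.5675 0.0347 0.1648] [-3.1404 -0.0002  0.0625] [ 2.5814  4.5126 -2.1339] 0.013040647577266027
cab [-0.0003  0.0463]
```

{"method": "arm_command", "body": {"motion": [0,0.02,0,0,0,0,-1,0,0.02,0,0,0,0,-1,0,0.01,0,0,0,0,-1,0,0,0,0,0,0,-1,0,0,0,0,0,0,-1,0,0,0,0,0,0,-1,0,0,0,0,0,0,-1,0,0,0,0,0,0,-1]}}

```text
clock: 22.7
ee_pos: [0.5675, 0.0347, 0.1648]
tool_rot: [-3.137, -0.0, 0.065]
force: [2.4, 13.3, -2.7]
width: 0.0129
grip_force: 10.0
```

The force rises with no motion, so the cover is at its stop. I'm releasing and lifting away.

{"method": "arm_command", "body": {"motion": [0,-0.02,0,0,0,0,0,0,0,0,0,0,0,0,0,0,0,0,0,0,0,0,0,0,0,0,0,0,0,0,0,0,0,0,0,0,0,0,0,0,0,0,0,0,0,0,0,0,0,0,0,0,0,0,0,0]}}

```text
clock: 23.7
ee_pos: [0.5677, 0.0316, 0.1648]
tool_rot: [3.141, 0.0, 0.061]
force: [0.0, 0.1, 0.4]
width: 0.0435
grip_force: 0.0
```

{"method": "arm_command", "body": {"motion": [0,0,-0.1,0,0,0,0,0,0,-0.3,0,0,0,0,0,0,-0.5,0,0,0,0,0,0,-0.5,0,0,0,0,0,0,-0.5,0,0,0,0,0,0,-0.4,0,0,0,0,0,0,-0.2,0,0,0,0,0,0,0,0,0,0,0]}}

```text
clock: 24.7
ee_pos: [0.5679, 0.0317, 0.3157]
tool_rot: [3.141, -0.002, 0.061]
force: [0.2, -0.4, -0.6]
width: 0.0435
grip_force: 0.0
```

```bash
python3 - <<'E'
from plant import robot
from h import *
np.set_printoptions(precision=4,suppress=True)
s=robot.observe();print(s["clock"],s["ee_pos"],s["force"],s["width"])
a=.0616;R=np.array([[np.cos(a),-np.sin(a),0],[np.sin(a),np.cos(a),0],[0,0,1]]);o=np.array([.5707,-.0115,0])
im=[]
for n,b in(("scene",(225,130,345,280)),("top",(250,120,350,245))):
    c=robot.read_camera(n)
    im.append(cv2.resize(c["color"][b[1]:b[3],b[0]:b[2],::-1],(400,500),interpolation=cv2.INTER_CUBIC))
    C=(cloud(c)-o)@R;x,y,z=C[...,0],C[...,1],C[...,2];V=c["color"].max(-1)
    m=(V<110)&(abs(x)<.045)&(y>-.06)&(y<.2)&(z>.18)&(z<.2);print(n,"handle y",m.sum(),np.percentile(y[m],[3,97]) if m.any() else 0)
    m=(abs(x)<.03)&(y>-.1)&(y<.24)&(abs(z-.158)<.003)&(V>170);print(" cover y",np.percentile(y[m],[1,99]) if m.any() else 0)
cv2.imwrite("pics/g7.png",np.hstack(im))
E
```

```text
24.7 [0.5679 0.0317 0.3157] [ 0.1917 -0.4445 -0.616 ] 0.043485072600369185
scene handle y 148 [0.0428 0.054 ]
 cover y [-0.063  0.181]
top handle y 65 [0.0419 0.0511]
 cover y [-0.0637  0.1512]
```

View pics/g7.png

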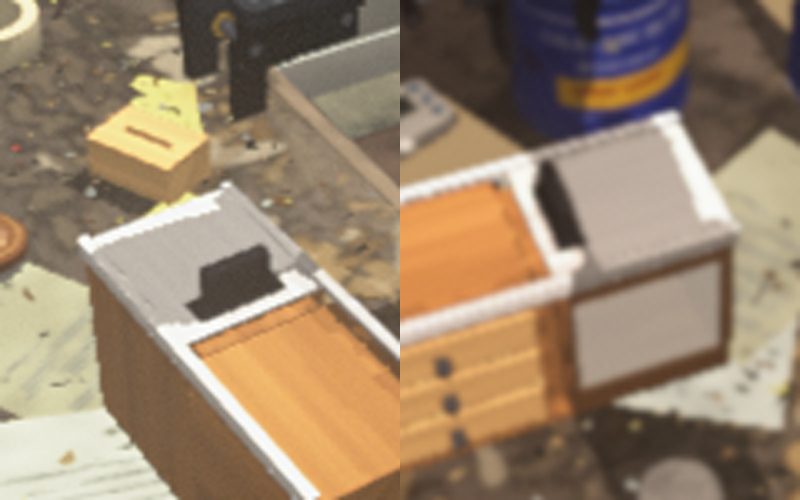

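The cover spans the bay from y ≈ −64 mm, with the handle at about +46 mm, so it's fully shut. The gripper is clear, so I'm handing in.

```bash
python3 -c "
from plant import robot
print(robot.sign_off())"
```

```text
the job is handed in; nothing more can be done
None
```

I lifted the gauge out, hung it by its eye on the hook, slid the cover fully shut and handed the job in at about 25 s; the gauge was last seen hanging straight just before the cover closed, and the jar, tape measure and tin were not touched.

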